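Open the safety cap of the cleaner bottle

ROBOT

A 6-joint arm with a two-finger parallel gripper is mounted at the origin on a cart in front of the work surface, level with it; the furniture and walls round the work are solid. World frame = base frame: x ahead of the robot, y to its left, z up, the work surface at z = 0. Lengths are in m, angles in rad, forces in N, time in s.
With the tool pointing down it reaches from about 0.3 to 0.875 m from the base axis. Payload 6.4 kg.
Tool frame: the origin (TCP) lies midway between the tips of the shut fingers; the grasp point (between the pads) lies 19 mm behind it; z points along the fingers, y is the line along which they close (so a half turn about z gives the same grasp; the last joint's range is limited). The gripper opens to 88 mm and grips with 3 to 60 N. Pads are 18 mm wide; open, the fingers measure 123 mm over their backs; the gripper's body (75 mm by 187 mm) begins 45 mm behind the grasp point.
Start: joints at [-1.334, 0.181, 1.607, -0, 1.354, -0.206], TCP at [0.246, -0.52, 0.239] pointing down, gripper open.
Joint ranges: [-2.99, 2.99], [-0.89, 2.07], [0.3, 2.58], [-1.14, 4.28], [0, 2.63], [-3.12, 3.12]. Speed limits (rad/s): [2.57, 2.57, 3.01, 3.14, 3.14, 3.14].

INTERFACE

Orientations are given as a rotation vector (axis times angle).
In Python, from workcell import manip, imaging, order, trace gives the robot as it stands.
- The arm moves only by the tool step_arm, never from a script. Its argument "series" is a list of rows, each an object with "twist": the turn, a rotation vector about the tool's x, y, z as a fraction of full scale, a list of three; "translation": the shift along the tool's x, y, z as a fraction of full scale, a list of three; "fingers": the opening, from -1 (shut) to 1 (fully open), so that 0 is half open. In form: [{"twist": [rx, ry, rz], "translation": [dx, dy, dz], "fingers": fingers}, ...]. A call has 1 to 20 rows; each row is the pose to reach, as a shift and turn from the pose commanded when the call began, along the tool's axes at that moment, turning the shorter way round; what a row does not reach only later rows make up. Full scale, the value 1, is 10 cm for a shift and pi rad for a turn. A row lasts 1/10 s, in which the tool goes at most 50 mm and 8.59 degrees, less where a joint would pass 70% of its speed; a pose out of reach is approached as far as the arm can. A call with a number of a shift or a turn outside -1 to 1 is refused whole. A call with a gripper value outside its range is refused whole. The fingers move at their own pace and stop on an object; the grip force is fixed at half the most. Time passes only in rows, so rows that repeat a pose let the fingers close. It gives the time, the measured TCP pose, the force, the opening and the grip force at its end, in the units of the state.
- manip.state(): the state, without advancing time (a new reading comes with each control period).
- imaging.camera(name): name is "side" or "top"; returns a dict with "img" (480x640x3 uint8, red, green, blue), "z_map" (480x640 float32, m along the optical axis (not along the pixel's ray), 0 where there is no reading), "camera_matrix" (3x3 intrinsics, pixels), "R" (3x3) and "t" (3): a world point X has camera coordinates R X + t. Camera axes: x right, y down, z forward; pixel columns grow to the right and rows downward; lengths in m; the calibration is good to about 2 mm. A picture is of the moment at which its call begins.
- order.sign_off(): hands the job in; it is judged then, once.
Trained networks look in the newest picture that a camera, given by its name, has taken for a name from the list of things; names that differ only in an ending like _2 or _b are one class to them, and where a whole thing is asked for, a point or a joint stands for the part that bears it (a point fixed in the world has none). Each returns a list of dicts, best first, with "score" (0 to 1); they miss things now and then, are a little off and sometimes report something else, mostly with a low value. They report only what shows in the picture. A call takes as long as a camera call. They do not tell look-alikes from the thing itself.
- trace(camera, label): "mask" (480x640 bool, what is visible of it) and "bbox" ([left, top, right, bottom] in pixels, round what is visible of it).
The state is a dict: "clock": time; "joint_positions": joint angles; "qvel": joint speeds; "joint_torque": joint torques, N m; "tool_pos": TCP position; "orientation": TCP orientation; "wrist_force": force on the tool from outside, world axes, zero at the start; "ft_torque": the same for the moment, N m; "grip_width": opening from 0.0 (shut) to 1.0 (fully open); "grip_force": force on a finger pad.
Only numpy, scipy, OpenCV 4.12 (cv2) and the standard library are available. Lean on these libraries where they do the work, as an engineer would, in place of code of your own. Each camera call takes 0.05 s, during which the arm holds its last target. There are 200 camera calls.

TASK

Open the blue track-cleaner bottle: push its white safety cap down against the spring, keep it pressed while you turn it anticlockwise (seen from above) about a sixth of a turn, then lift it straight off. Finish while still holding the cap in the gripper, upright, straight above the bottle and about 8 cm higher than where it sat; do not put it down or let go. Leave the paint jar, the tin and the sanding block near the bottle where they stand.

Things in the scene. Friction and masses are not known exactly. Their poses are not given: they have to be found in the camera images.
- bottle: blue round bottle, 67 mm across, white label, clamped by a steel collar in a wooden block 106x106x34 mm; all fixed, cannot move or turn. Origin on the bottle's axis at the underside of the block (bench level), z up. Shoulder at z = 115 mm. x runs through the two bayonet lugs on opposite sides of the neck
- cap_centre (a point): white ribbed round cap, 44 mm across, 38 mm high, 40 g, red mark on top; loose but locked on the neck, may be gripped at any yaw. The point is on its axis, 24 mm above its underside, 14 mm below its top; when locked 146.5 mm above the bottle's origin (underside 7.5 mm above the shoulder). z up along its axis, x towards the red mark, along the bottle's x when locked
- paint_jar: small paint jar with dark red paint and a black lid, 30 mm across, 42 mm high, loose; origin at the centre of its underside. Leave alone
- pin_tin: round green and grey tin, 55 mm across, 23 mm high, loose; origin at the centre of its underside. Leave alone
- sander: brown sanding block 46x75x24 mm, loose; origin at the centre of its underside. Leave alone
- neck_top (a point): centre of the top of the bottle's white neck, 24 mm across, under the cap. A sprung plug here pushes the cap up: 6 N when locked, plus 0.8 N per mm pressed. The cap goes down 6 mm to a hard stop; from 4 mm down it turns, anticlockwise from above only; turned 45 to 75 degrees (best 60) it lifts off; a stop ends the turn at 77. Play when locked: 4 degrees
Mind the look-alikes: they are no part of the job. Leave any orange or turquoise look-alike of the part that bears cap_centre alone. Several things look just like the bottle: the one meant starts nearest to the robot's base.

How it is judged:
On the way, in this order (a step that is already met when the one before it is completed fails the run):
1. the cap is pressed down at least 3 mm while it is still on the locked angle (within 20 degrees) (z of cap_centre in the frame of bottle below 0.1435 m and angle between the x axis of cap_centre and the x axis of bottle, either way round below 0.35 rad), for 0.05 s.
2. the cap, still on the neck, is turned more than 40 degrees (z of cap_centre in the frame of bottle below 0.152 m and angle between the x axis of cap_centre and the x axis of bottle, either way round above 0.7 rad and horizontal distance between cap_centre and bottle below 0.006 m), for 0.05 s.
At the end, for the whole second after the job is handed in: The gripper holds the cap still, upright within 0.25 rad, its centre within 30 mm of the bottle's axis sideways and 50 to 130 mm higher than where it sat locked, touching nothing of the bottle (z of cap_centre in the frame of bottle between 0.1965 and 0.2765 m and horizontal distance between cap_centre and bottle below 0.03 m and angle between cap_centre's own z axis and vertical below 0.25 rad and contact force between the fingers and cap above 1 N and contact force between cap and bottle below 0.2 N and linear speed of cap below 0.03 m/s); the arm keeps its last pose, push and grip.
It fails at once if the paint jar, the tin or the sanding block is moved more than 20 mm (distance of any of paint_jar, pin_tin, sander from where it was at the start of the episode above 0.02 m).
It also fails if it takes over 32 s, if anything falls off the work surface, if the arm or the gripper's body presses on something with over 40 N, if the wrist force passes 120 N, or if a joint passes its speed limit or range.

## Working session

There is one attempt and no reset: what is moved stays moved. The work goes in short steps, Python scripts to look and compute and a tool call to move; the robot and the scene stay as the last step left them, time stands still between calls to the robot, and variables do not carry over. Pictures are saved under pics/ and viewed, at most 10 in all, crops included, and the job is handed in when it is done.

Besides the shell and the picture viewer there is one more tool, called after "Emit:" by a JSON object that holds its "op" and its "data", one argument or row to a line. step_arm: Moves the arm, as the interface text tells. Shift numbers are shares of 10 cm and turn numbers shares of pi rad, none past 1 either way. Its arguments: {"type":"object","properties":{"series":{"type":"array"}},"required":["series"]}

```bash
mkdir -p pics; cat > h.py <<'E'
import numpy as np, cv2
from workcell import manip, imaging, order, trace
def shot(c,fn=None):
    d=imaging.camera(c)
    if fn: cv2.imwrite('pics/'+fn,d['img'][:,:,::-1])
    return d
def pts(d,mask):
    v,u=np.nonzero(mask&(d['z_map']>0)); z=d['z_map'][v,u]
    K=d['camera_matrix']; c=np.stack([(u-K[0,2])/K[0,0]*z,(v-K[1,2])/K[1,1]*z,z],1)
    return (c-d['t'])@d['R'], u, v
E
python3 - <<'E'
from h import *
for c in ['top','side']:
    d=shot(c,c+'1.png')
    print(c,'cam pos',(-d['R'].T@d['t']).round(3))
    for l in ['bottle','cap_centre','paint_jar','pin_tin','sander']:
        for r in trace(c,l):
            p,u,v=pts(d,r['mask'])
            if len(p)==0: continue
            top=p[p[:,2]>np.percentile(p[:,2],95)-.006]
            print(l,round(r['score'],2),np.round(r['bbox']),'med',np.median(p,0).round(3),'topmid',((top.max(0)+top.min(0))/2).round(3),'ext',np.ptp(top,0).round(3), 'rgb',np.median(d['img'][r['mask']],0))
s=manip.state();print(s['clock'],s['tool_pos'],s['orientation'],s['wrist_force'])
E
```

```text
top cam pos [ 0.434 -0.038  0.951]
bottle 0.73 [255. 222. 316. 281.] med [0.52  0.031 0.035] topmid [0.536 0.045 0.107] ext [0.061 0.061 0.012] rgb [150. 123.  74.]
bottle 0.63 [398. 202. 463. 266.] med [ 0.568 -0.235  0.037] topmid [ 0.578 -0.248  0.137] ext [0.034 0.024 0.016] rgb [160. 137. 117.]
cap_centre 0.86 [248. 298. 273. 322.] med [0.42  0.091 0.038] topmid [0.42  0.092 0.039] ext [0.042 0.043 0.008] rgb [  0. 123. 111.]
cap_centre 0.57 [265. 228. 292. 255.] med [0.534 0.043 0.161] topmid [0.536 0.044 0.161] ext [0.042 0.043 0.008] rgb [161. 154. 139.]
paint_jar 0.46 [217. 222. 232. 239.] med [0.576 0.165 0.034] topmid [0.578 0.169 0.042] ext [0.022 0.023 0.008] rgb [91. 72. 63.]
pin_tin 0.67 [340. 244. 364. 270.] med [ 0.532 -0.089  0.014] topmid [ 0.537 -0.095  0.023] ext [0.037 0.042 0.01 ] rgb [136. 130. 117.]
sander 0.68 [280. 189. 320. 221.] med [0.634 0.016 0.022] topmid [0.635 0.016 0.023] ext [0.064 0.081 0.009] rgb [198. 160. 102.]
side cam pos [0.164 0.597 0.583]
bottle 0.93 [262. 246. 340. 330.] med [0.516 0.072 0.036] topmid [0.536 0.049 0.111] ext [0.058 0.053
[... 392 characters left out ...]
xt [0.042 0.043 0.007] rgb [159.  61.   0.]
cap_centre 0.62 [333. 317. 362. 351.] med [0.415 0.103 0.036] topmid [0.42  0.093 0.038] ext [0.043 0.044 0.007] rgb [ 2. 91. 85.]
paint_jar 0.78 [236. 316. 251. 340.] med [0.572 0.177 0.03 ] topmid [0.578 0.171 0.041] ext [0.023 0.022 0.007] rgb [96. 61. 52.]
pin_tin 0.73 [329. 248. 358. 275.] med [ 0.532 -0.087  0.015] topmid [ 0.539 -0.099  0.022] ext [0.046 0.04  0.009] rgb [86.  86.5 73.5]
sander 0.6 [250. 259. 281. 292.] med [0.632 0.029 0.022] topmid [0.638 0.017 0.022] ext [0.057 0.083 0.008] rgb [182. 131.  81.]
0.6 [ 0.24639742 -0.51953738  0.23869691] [-3.06485568e+00 -6.89917185e-01 -1.67101826e-05] [-0.75027389 -0.41586925 -1.0033194 ]
```

```bash
python3 - <<'E'
import cv2,numpy as np
a=cv2.imread('pics/top1.png')
cv2.imwrite('pics/crop1.png',cv2.resize(a[180:300,200:360],None,fx=5,fy=5,interpolation=cv2.INTER_CUBIC))
E
```

```text
(no output)
```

View pics/top1.png

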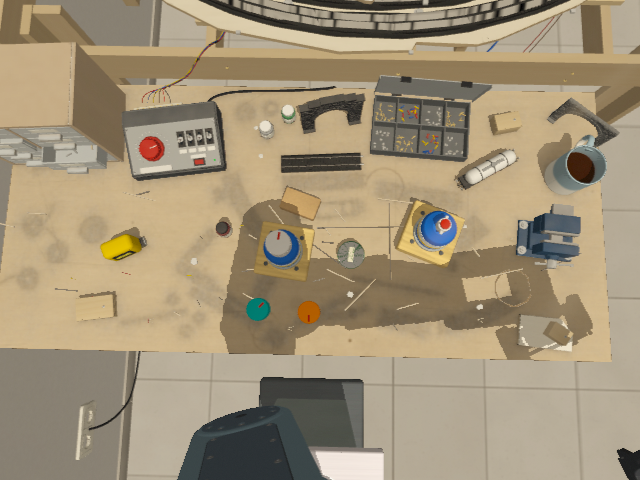

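View pics/side1.png

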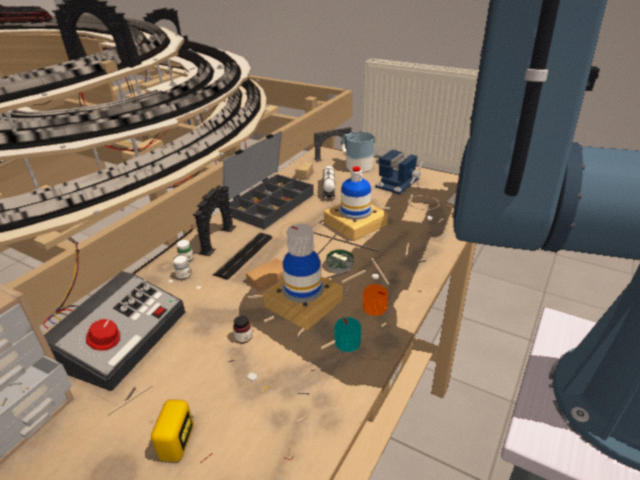

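View pics/crop1.png

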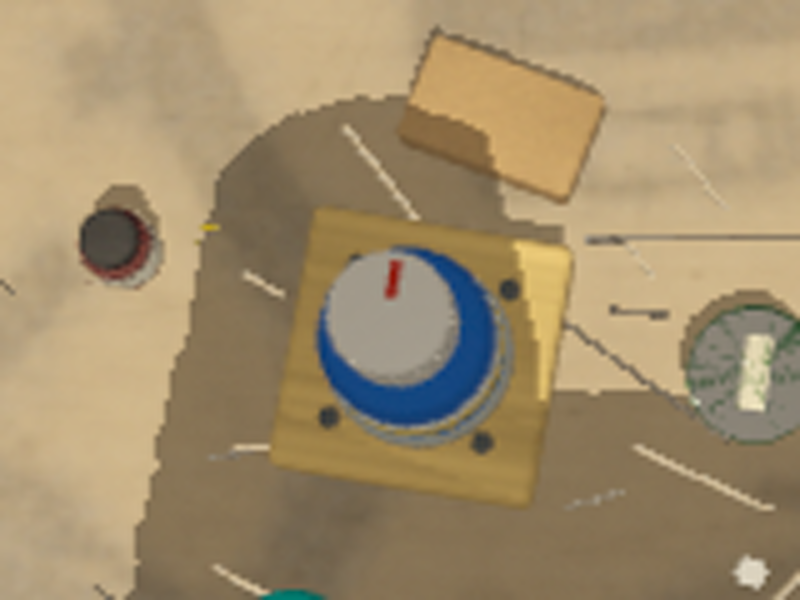

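The white cap to use is at top pixel (278,242), on the bottle nearest the base, and its red mark points about +x. The look-alikes are the red-topped bottle (440,228), the turquoise cap (258,309) and the orange cap (309,312). The cap top measures z≈0.1605, which fits 146.5+14 mm. I'll approach at the current height and keep the present yaw, since that leaves room for the +60° turn.

Emit:
{"op": "step_arm", "data": {
  "series": [
    {"twist":[0,0,0],"translation":[0.42,-0.32,0],"fingers":1},
    {"twist":[0,0,0],"translation":[0.84,-0.64,0],"fingers":1},
    {"twist":[0,0,0],"translation":[0.84,-0.64,0],"fingers":1}
  ]
}}

```text
clock: 0.9
tool_pos: [0.2966, -0.4217, 0.2384]
orientation: [-3.062, -0.694, -0.002]
wrist_force: [0.2, -0.5, 1.1]
grip_width: 1.0
grip_force: 0.0
```

Emit:
{"op": "step_arm", "data": {
  "series": [
    {"twist":[0,0,0],"translation":[0.42,-0.32,0],"fingers":1},
    {"twist":[0,0,0],"translation":[0.84,-0.64,0],"fingers":1},
    {"twist":[0,0,0],"translation":[0.84,-0.64,0],"fingers":1}
  ]
}}

```text
clock: 1.2
tool_pos: [0.3449, -0.3284, 0.2388]
orientation: [-3.063, -0.696, -0.001]
wrist_force: [0.0, -0.6, -0.2]
grip_width: 1.0
grip_force: 0.0
```

Emit:
{"op": "step_arm", "data": {
  "series": [
    {"twist":[0,0,0],"translation":[0.42,-0.32,0],"fingers":1},
    {"twist":[0,0,0],"translation":[0.84,-0.64,0],"fingers":1},
    {"twist":[0,0,0],"translation":[0.84,-0.64,0],"fingers":1}
  ]
}}

```text
clock: 1.5
tool_pos: [0.3933, -0.2352, 0.2389]
orientation: [-3.063, -0.696, -0.002]
wrist_force: [0.1, -0.4, 0.2]
grip_width: 0.999
grip_force: 0.0
```

Emit:
{"op": "step_arm", "data": {
  "series": [
    {"twist":[0,0,0],"translation":[0.42,-0.32,0],"fingers":1},
    {"twist":[0,0,0],"translation":[0.84,-0.64,0],"fingers":1},
    {"twist":[0,0,0],"translation":[0.84,-0.64,0],"fingers":1}
  ]
}}

```text
clock: 1.8
tool_pos: [0.4418, -0.1418, 0.239]
orientation: [-3.063, -0.697, -0.002]
wrist_force: [-0.6, -0.1, 0.2]
grip_width: 0.995
grip_force: 0.0
```

Emit:
{"op": "step_arm", "data": {
  "series": [
    {"twist":[0,0,0],"translation":[0.42,-0.32,0],"fingers":1},
    {"twist":[0,0,0],"translation":[0.84,-0.64,0],"fingers":1},
    {"twist":[0,0,0],"translation":[0.84,-0.64,0],"fingers":1},
    {"twist":[0,0,0],"translation":[0.84,-0.64,0],"fingers":1}
  ]
}}

```text
clock: 2.2
tool_pos: [0.4892, -0.0511, 0.2386]
orientation: [3.063, 0.693, -0.001]
wrist_force: [-0.4, -0.7, 0.3]
grip_width: 0.999
grip_force: 0.0
```

Emit:
{"op": "step_arm", "data": {
  "series": [
    {"twist":[0,0,0],"translation":[0.42,-0.33,0],"fingers":1},
    {"twist":[0,0,0],"translation":[0.833,-0.663,0],"fingers":1},
    {"twist":[0,0,0],"translation":[0.833,-0.663,0.2],"fingers":1},
    {"twist":[0,0,0],"translation":[0.833,-0.663,0.5],"fingers":1},
    {"twist":[0,0,0],"translation":[0.833,-0.663,0.5],"fingers":1},
    {"twist":[0,0,0],"translation":[0.833,-0.663,0.5],"fingers":1}
  ]
}}

```text
clock: 2.8
tool_pos: [0.5354, 0.043, 0.1887]
orientation: [3.066, 0.686, -0.002]
wrist_force: [-0.4, 0.2, -0.0]
grip_width: 0.999
grip_force: 0.0
```

```bash
python3 - <<'E'
from h import *
d=shot('side','side2.png')
a=d['img'][:,:,::-1][150:300,220:400]
cv2.imwrite('pics/crop2.png',cv2.resize(a,None,fx=4,fy=4,interpolation=cv2.INTER_CUBIC))
s=manip.state();print(s['tool_pos'],s['orientation'],s['joint_positions'])
E
```

```text
[0.53611519 0.04318729 0.1897284 ] [3.06500623e+00 6.86393931e-01 9.36057471e-04] [-1.40180142e-01  1.47683258e-01  1.74880681e+00 -4.39053593e-04
  1.24430887e+00  9.90136039e-01]
```

View pics/crop2.png

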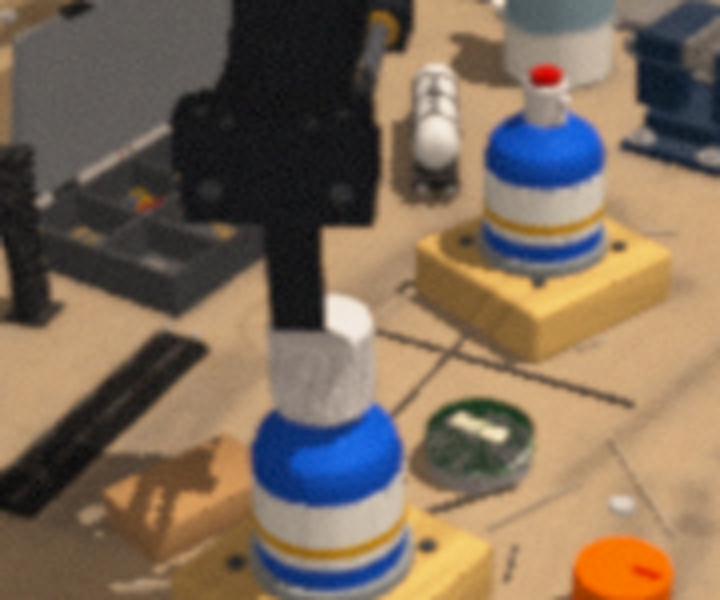

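The crop shows the near finger straddling the white cap, with its tip at about (297,328) in the crop, above the bottle. Next I descend and close.

Emit:
{"op": "step_arm", "data": {
  "series": [
    {"twist":[0,0,0],"translation":[0,-0.012,0.2],"fingers":1},
    {"twist":[0,0,0],"translation":[0,-0.012,0.4],"fingers":1},
    {"twist":[0,0,0],"translation":[0,-0.012,0.6],"fingers":1},
    {"twist":[0,0,0],"translation":[0,-0.012,0.6],"fingers":1},
    {"twist":[0,0,0],"translation":[0,-0.012,0.6],"fingers":1}
  ]
}}

```text
clock: 3.35
tool_pos: [0.536, 0.0454, 0.1302]
orientation: [3.065, 0.688, 0.002]
wrist_force: [-0.0, 0.5, 0.1]
grip_width: 1.004
grip_force: 0.0
```

Emit:
{"op": "step_arm", "data": {
  "series": [
    {"twist":[0,0,0],"translation":[0,0,0],"fingers":-1},
    {"twist":[0,0,0],"translation":[0,0,0],"fingers":-1},
    {"twist":[0,0,0],"translation":[0,0,0],"fingers":-1},
    {"twist":[0,0,0],"translation":[0,0,0],"fingers":-1},
    {"twist":[0,0,0],"translation":[0,0,0],"fingers":-1},
    {"twist":[0,0,0],"translation":[0,0,0],"fingers":-1},
    {"twist":[0,0,0],"translation":[0,0,0],"fingers":-1},
    {"twist":[0,0,0],"translation":[0,0,0],"fingers":-1},
    {"twist":[0,0,0],"translation":[0,0,0],"fingers":-1},
    {"twist":[0,0,0],"translation":[0,0,0],"fingers":-1}
  ]
}}

```text
clock: 4.35
tool_pos: [0.5355, 0.0458, 0.1289]
orientation: [3.064, 0.69, 0.001]
wrist_force: [1.4, -5.0, 0.5]
grip_width: 0.492
grip_force: 30.0
```

Emit:
{"op": "step_arm", "data": {
  "series": [
    {"twist":[0,0,0],"translation":[0,0.01,0.02],"fingers":-1},
    {"twist":[0,0,0],"translation":[0,0.01,0.035],"fingers":-1},
    {"twist":[0,0,0],"translation":[0,0.01,0.05],"fingers":-1},
    {"twist":[0,0,0],"translation":[0,0.01,0.055],"fingers":-1},
    {"twist":[0,0,0],"translation":[0,0.01,0.055],"fingers":-1},
    {"twist":[0,0,0],"translation":[0,0.01,0.055],"fingers":-1}
  ]
}}

```text
clock: 4.95
tool_pos: [0.5356, 0.0458, 0.1241]
orientation: [-3.064, -0.69, -0.0]
wrist_force: [-3.7, -0.7, 9.1]
grip_width: 0.491
grip_force: 30.0
```

Emit:
{"op": "step_arm", "data": {
  "series": [
    {"twist":[0,0,0],"translation":[0,0,0.012],"fingers":-1},
    {"twist":[0,0,0],"translation":[0,0,0.012],"fingers":-1},
    {"twist":[0,0,0],"translation":[0,0,0.012],"fingers":-1}
  ]
}}

```text
clock: 5.25
tool_pos: [0.5356, 0.0457, 0.123]
orientation: [-3.064, -0.69, -0.0]
wrist_force: [-3.7, -1.2, 9.2]
grip_width: 0.488
grip_force: 30.0
```

```bash
python3 - <<'E'
from h import *
for c in ['side','side']:
    d=shot(c,'side3.png')
    for r in trace(c,'cap_centre'):
        p,u,v=pts(d,r['mask']);m=p[:,2]>.1
        if m.any():
            p=p[m]; print(r['score'],np.percentile(p[:,2],[50,90,95,98]))
    s=manip.state();print(s['tool_pos'],s['wrist_force'],s['ft_torque'])
E
```

```text
0.57 [0.12871921 0.13738193 0.14027449 0.14212711]
[0.53559289 0.04575273 0.12307208] [-2.11314585 -0.95414001  9.81163542] [-0.22858602  0.53781493 -0.00452677]
[0.53556658 0.04574549 0.12306026] [-2.32311049 -0.51248223 10.56550564] [-0.17089312  0.53291554  0.04211309]
```

The force fits about 5 mm of press, so I turn now. Anticlockwise from above is negative about tool z.

Emit:
{"op": "step_arm", "data": {
  "series": [
    {"twist":[0,0,-0.03],"translation":[0,0,0.003],"fingers":-1},
    {"twist":[0,0,-0.06],"translation":[0,0,0.003],"fingers":-1},
    {"twist":[0,0,-0.09],"translation":[0,0,0.003],"fingers":-1},
    {"twist":[0,0,-0.12],"translation":[0,0,0.003],"fingers":-1},
    {"twist":[0,0,-0.12],"translation":[0,0,0.003],"fingers":-1},
    {"twist":[0,0,-0.12],"translation":[0,0,0.003],"fingers":-1}
  ]
}}

```text
clock: 6.05
tool_pos: [0.5364, 0.046, 0.1232]
orientation: [-2.881, -1.252, -0.004]
wrist_force: [-0.7, 1.0, 10.1]
grip_width: 0.489
grip_force: 30.0
```

```bash
python3 - <<'E'
from h import *
s=manip.state();print(s['tool_pos'],s['orientation'],s['wrist_force'],s['ft_torque'])
E
```

```text
[0.53640616 0.0460205  0.12316959] [-2.88101032 -1.25245771 -0.0036288 ] [-0.69307248  1.0358145  10.05688272] [0.02634796 0.16735796 0.01542047]
```

The cap turns freely with almost no reaction torque. I'll finish to about 61°.

Emit:
{"op": "step_arm", "data": {
  "series": [
    {"twist":[0,0,-0.03],"translation":[0,0,0],"fingers":-1},
    {"twist":[0,0,-0.06],"translation":[0,0,0],"fingers":-1},
    {"twist":[0,0,-0.09],"translation":[0,0,0],"fingers":-1},
    {"twist":[0,0,-0.12],"translation":[0,0,0],"fingers":-1},
    {"twist":[0,0,-0.15],"translation":[0,0,0],"fingers":-1},
    {"twist":[0,0,-0.18],"translation":[0,0,0],"fingers":-1},
    {"twist":[0,0,-0.2],"translation":[0,0,0],"fingers":-1},
    {"twist":[0,0,-0.22],"translation":[0,0,0],"fingers":-1},
    {"twist":[0,0,-0.22],"translation":[0,0,0],"fingers":-1},
    {"twist":[0,0,-0.22],"translation":[0,0,0],"fingers":-1}
  ]
}}

```text
clock: 7.05
tool_pos: [0.5363, 0.0461, 0.1231]
orientation: [2.286, 2.154, 0.003]
wrist_force: [-1.4, 0.2, 10.6]
grip_width: 0.486
grip_force: 30.0
```

```bash
python3 - <<'E'
from h import *
d=shot('side','side4.png')
a=d['img'][:,:,::-1][190:290,240:360]
cv2.imwrite('pics/crop4.png',cv2.resize(a,None,fx=6,fy=6,interpolation=cv2.INTER_CUBIC))
s=manip.state();print(s['tool_pos'],s['orientation'],s['wrist_force'],s['ft_torque'])
E
```

```text
[0.5363319  0.04608341 0.12313878] [2.28620775 2.15397884 0.00339007] [-1.1491249  -0.89766215  8.99896779] [0.02920928 0.14733072 0.06786569]
```

View pics/crop4.png

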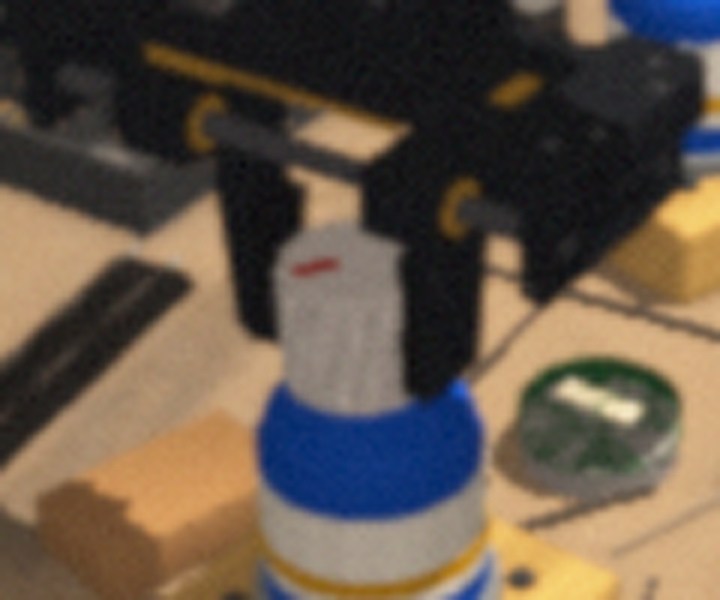

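The crop shows the red mark at about (315,267), on the left side of the cap top. That is about yaw 50°, so the cap followed the turn. Next is the lift.

Emit:
{"op": "step_arm", "data": {
  "series": [
    {"twist":[0,0,0],"translation":[0,0,-0.03],"fingers":-1},
    {"twist":[0,0,0],"translation":[0,0,-0.06],"fingers":-1},
    {"twist":[0,0,0],"translation":[0,0,-0.1],"fingers":-1},
    {"twist":[0,0,0],"translation":[0,0,-0.15],"fingers":-1},
    {"twist":[0,0,0],"translation":[0,0,-0.2],"fingers":-1},
    {"twist":[0,0,0],"translation":[0,0,-0.2],"fingers":-1}
  ]
}}

```text
clock: 7.7
tool_pos: [0.5355, 0.0455, 0.142]
orientation: [-2.287, -2.154, -0.0]
wrist_force: [-0.2, 0.2, -0.2]
grip_width: 0.489
grip_force: 30.0
```

The wrist force is about zero, so the cap is free.

Emit:
{"op": "step_arm", "data": {
  "series": [
    {"twist":[0,0,0],"translation":[0,0,-0.15],"fingers":-1},
    {"twist":[0,0,0],"translation":[0,0,-0.3],"fingers":-1},
    {"twist":[0,0,0],"translation":[0,0,-0.45],"fingers":-1},
    {"twist":[0,0,0],"translation":[0,0,-0.58],"fingers":-1},
    {"twist":[0,0,0],"translation":[0,0,-0.67],"fingers":-1},
    {"twist":[0,0,0],"translation":[0,0,-0.67],"fingers":-1},
    {"twist":[0,0,0],"translation":[0,0,-0.67],"fingers":-1},
    {"twist":[0,0,0],"translation":[0,0,-0.67],"fingers":-1}
  ]
}}

```text
clock: 8.5
tool_pos: [0.535, 0.0454, 0.2078]
orientation: [-2.286, -2.153, 0.002]
wrist_force: [0.2, -0.4, -0.1]
grip_width: 0.488
grip_force: 30.0
```

```bash
python3 - <<'E'
from h import *
d=shot('side','side5.png')
for r in trace('side','cap_centre'):
    p,u,v=pts(d,r['mask']); print(r['score'],r['bbox'],np.median(p,0),np.percentile(p[:,2],[2,98]))
a=d['img'][:,:,::-1][130:290,220:380]
cv2.imwrite('pics/crop5.png',cv2.resize(a,None,fx=3.5,fy=3.5))
s=manip.state();print(s['tool_pos'],s['orientation'],s['wrist_force'],s['grip_force'])
E
```

```text
0.97 [333.9, 318.5, 363.2, 351.5] [0.41541683 0.10365025 0.03598455] [0.00220352 0.04047936]
0.69 [284.0, 181.9, 306.7, 217.4] [0.53211739 0.06029245 0.23019402] [0.20151634 0.2412779 ]
0.58 [361.4, 283.5, 387.4, 315.4] [0.41272406 0.00478308 0.0348625 ] [0.00467407 0.04017526]
[0.53508009 0.04534741 0.20790348] [-2.28616336e+00 -2.15314204e+00  1.41987070e-03] [1.00796967 0.02501602 0.17086529] 29.998418195173144
```

View pics/crop5.png

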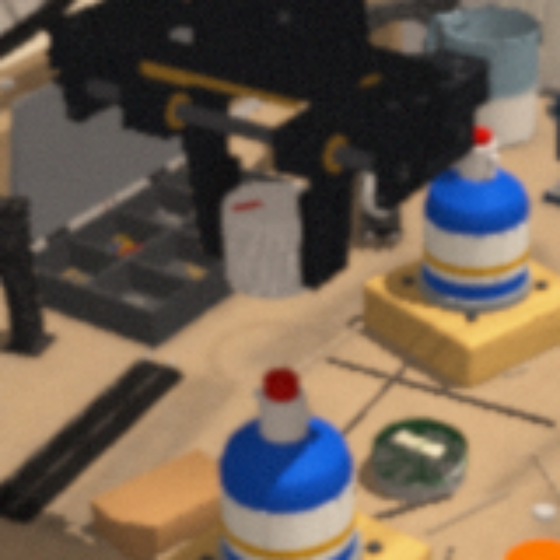

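The cap is held upright at about (262,240) in the crop, clear above the open neck at (283,395). Its top is at z≈0.241, 80 mm higher than where it sat. I'm handing in.

```bash
python3 -c "
from h import *
print(order.sign_off())"
```

```text
the job is handed in; nothing more can be done
None
```

The cap is unlocked, turned about 61° anticlockwise and lifted off; the gripper holds it upright about 80 mm above where it sat, and the job is handed in with no verdict reported.

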